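# Nest the sieve set on its catch pan

### The job

Build up the sieve set on the catch pan that is clamped in the holder: nest the short fine-mesh sieve in the pan, and the taller coarse-mesh sieve in the fine one. Turn each so that its four lugs drop into the notches of the rim below and it sits fully down, level, on that rim. Leave the set standing there, and do not disturb the other things on the bench.

Things in the scene. Friction and masses are not known exactly. Their poses are not given: they have to be found in the camera images.
- holder: Fixed round grey holder, 92 mm wide, base 10 mm thick, three low clamp posts (to 31 mm above the bench, radius 48 mm). The aluminium catch pan is clamped in it, coaxial: an open cup, outside diameter 60 mm, bore 54 mm, rim 50 mm and inner floor 16 mm above the bench. Origin: on the axis at bench height, z up. A fine sieve seated in the pan has its underside 36 mm above this origin.
- pan_mouth (a point): Centre of the pan's mouth, 50 mm above the bench. The pan's rim has four notches 90 degrees apart, 11 mm wide, 11 mm deep. The pan may be clamped at any turn, so no listed yaw tells where they are. A sieve whose lugs stand on the rim between notches is 10 mm too high, its skirt only 4 mm in the bore; the lugs drop in within about 6 degrees of a notch's middle.
- fine_sieve: The short sieve, loose, about 80 g: aluminium cup 54 mm high, floor of fine wire mesh (2.6 mm spacing). Shell 60 mm in diameter, bore 54 mm, from 14 mm above the underside to the rim; grip it across the diameter, 15 to 43 mm up. Below it a skirt, 50 mm in diameter, 14 mm tall, bevelled foot, goes into the cup beneath until the shell stands on its rim. Origin: centre of the underside, z up.
- fine_rim (a point): Centre of the fine sieve's mouth, 54 mm above its origin. Its rim has four notches 11 mm wide and 11 mm deep, on the sieve's own +x, -x, +y and -y sides. On the same four sides its skirt has lugs 5 mm wide, 4 to 14 mm above the underside, reaching to radius 29.5 mm.
- coarse_sieve: The taller sieve, loose, about 90 g: the same cup but 66 mm high, with a coarse mesh floor (7.5 mm spacing). Shell 60 mm in diameter, from 14 mm above the underside to the rim (grip 15 to 55 mm up), skirt 50 mm in diameter, 14 mm tall. Origin: centre of the underside, z up. Seated in the fine sieve its underside is 40 mm above the fine sieve's origin.
- coarse_rim (a point): Centre of the coarse sieve's mouth, 66 mm above its origin. Notches in the rim and lugs on the skirt are as on the fine sieve: on the sieve's own +x, -x, +y and -y sides, the lugs 5 mm wide, 4 to 14 mm above the underside, to radius 29.5 mm.
- pin_bowl: Bystander, to be left alone: clear glass bowl of black pins, 107 mm wide, 66 mm high. Origin: centre of its underside.
- forceps: Bystander, to be left alone: steel forceps lying flat, 113 mm long. Origin: centre of its underside.
- vent_box: Bystander, to be left alone: small white box, 38 mm cube. Origin: centre of its underside.
- squeeze_bottle: Bystander, to be left alone: clear bottle, 45 mm wide, 117 mm high. Origin: centre of its underside.
- mech_pencil: Bystander, to be left alone: purple pencil lying flat, 145 mm long. Origin: centre of its underside.

How it is judged:
By the outcome, as a careful person would: the job done as asked, in the order asked, and still so for the second after the job is handed in, with the robot touching nothing.
It also fails if it takes over 58 s, if anything falls off the work surface, if the arm or the gripper's body presses on something with over 40 N, if the wrist force passes 120 N, or if a joint passes its speed limit or range.

### The arm

A 6-joint arm with a two-finger parallel gripper is mounted at the origin on a cart in front of the work surface, level with it; the furniture and walls round the work are solid. World frame = base frame: x ahead of the robot, y to its left, z up, the work surface at z = 0. Lengths are in m, angles in rad, forces in N, time in s.
With the tool pointing down it reaches from about 0.3 to 0.75 m from the base axis. Payload 8.5 kg.
Tool frame: the origin (TCP) lies on the centre line of the jaws, within the pads' length; the fingertips stand 8 mm ahead of it and the grasp point (between the pads) lies 11 mm behind it (ctrl.finger_overhang is the distance from the TCP to the fingertips, in m); z points along the fingers, y is the line along which they close (so a half turn about z gives the same grasp; the last joint's range is limited). The gripper opens to 85 mm and grips with 20 to 120 N. Pads are 22 mm wide; open, the fingers measure 114 mm over their backs; the gripper's body (76 mm by 85 mm) begins 54 mm behind the grasp point. The pads swing forward as they close: fully open they stand 13 mm farther back than shut.
Start: joints at [-1.356, 0.381, 1.297, -0, 1.464, -0.215], TCP at [0.229, -0.5, 0.239] pointing down, gripper open.
Joint ranges: [-3.11, 3.11], [-0.89, 2.33], [0.22, 2.48], [-1.42, 4.56], [0.17, 2.85], [-2.88, 2.88]. Speed limits (rad/s): [2.39, 2.39, 3.14, 3.14, 3.14, 3.14].

### API

Orientations are given as [roll, pitch, yaw] about the fixed x, y, z axes, in that order (R = Rz(yaw) Ry(pitch) Rx(roll)).
In Python, from bench import ctrl, grab_frame, get_calibration, spot_in, tip_of gives the robot as it stands.
- The arm moves only by the shell command python3 -m inch 'ROWS' [FORCE]. ROWS is JSON, a list of rows, each an object with "offset": the shift along the tool's x, y, z each as a share of 0.025 m, from -1 to 1, a list of three; "angular": the turn, a rotation vector about the tool's x, y, z each as a share of 10 degrees, from -1 to 1, a list of three; "gripper": the opening, from 0 (shut) to 1 (fully open). A call has 1 to 20 rows; each row shifts and turns the commanded pose from where the row before left it, along the tool's axes as they then stand; what a row does not reach is not made up. A row lasts 1/8 s, in which the tool goes at most 62.5 mm and 10.7 degrees, less where a joint would pass 70% of its speed; a pose out of reach is approached as far as the arm can. A call with a number of a shift or a turn outside -1 to 1 is refused whole. A call with a gripper value outside its range is refused whole. The fingers move at their own pace and stop on an object; FORCE is the grip in N (left out, the last holds). Time passes only in rows, so rows that do not move let the fingers close. It gives the time, the measured TCP pose, the force, the opening and the grip force at its end, in the units of the state.
- ctrl.get_obs(): the state, without advancing time (a new reading comes with each control period).
- grab_frame(name): name is "side" or "top" or "wrist"; returns the picture (480x640x3 uint8, red, green, blue); there is no depth.
- get_calibration(name): a dict with "fov_y" (degrees; the focal length in pixels is half the picture's height over the tangent of half this angle, whatever the lens; pixels are square), "cx", "cy" (the principal point, pixels), "dist" ([k1, k2, p1, p2, k3] as OpenCV has them; the pictures are not rectified), "position" and "rotation" of the camera in the world; the wrist camera has in their place "hand_eye" (4x4, takes a point from camera to tool coordinates, whose origin is the TCP and whose axes are the flange's). Camera axes: x right, y up, looking along -z (the intrinsics and any distortion apply to the point x, -y, -z); pixel columns grow to the right and rows downward; lengths in m; the calibration is good to about 2 mm. A picture is of the moment at which its call begins: read the wrist's pose just before it. get_calibration takes no time and is no camera call.
- ctrl.sign_off(): hands the job in; it is judged then, once.
Trained networks look in the newest picture that a camera, given by its name, has taken for a name from the list of things; names that differ only in an ending like _2 or _b are one class to them, and where a whole thing is asked for, a point or a joint stands for the part that bears it (a point fixed in the world has none). Each returns a list of dicts, best first, with "score" (0 to 1); they miss things now and then, are a little off and sometimes report something else, mostly with a low value. They report only what shows in the picture. A call takes as long as a camera call.
- spot_in(thing, camera): "uv" ([column, row] in pixels, amid what is visible of it).
- tip_of(thing, camera): "uv" ([column, row] in pixels: a listed point, or the origin of a listed thing).
The state is a dict: "t": time; "q": joint angles; "qvel": joint speeds; "effort": joint torques, N m; "ee_pos": TCP position; "ee_rot": TCP orientation; "wrist_force": force on the tool from outside, world axes, zero at the start; "torque": the same for the moment, N m; "opening": finger opening in m; "grip_force": force on a finger pad.
Only numpy, scipy, OpenCV 4.12 (cv2) and the standard library are available. Lean on these libraries where they do the work, as an engineer would, in place of code of your own. Each camera call takes 0.05 s, during which the arm holds its last target. There are 200 camera calls.

## Working session

There is one attempt and no reset: what is moved stays moved. The work goes in short steps, Python scripts to look and compute and a shell command to move; the robot and the scene stay as the last step left them, time stands still between calls to the robot, and variables do not carry over. Pictures are saved under pics/ and viewed, at most 10 in all, crops included, and the job is handed in when it is done.

```bash
ls; mkdir -p pics; cat > h.py <<'E'
import numpy as np, cv2
from bench import ctrl, grab_frame, get_calibration, spot_in, tip_of
from scipy.spatial.transform import Rotation as R
def cam(name, obs=None):
    c=get_calibration(name); f=240/np.tan(np.radians(c["fov_y"])/2)
    K=np.array([[f,0,c["cx"]],[0,f,c["cy"]],[0,0,1]]); d=np.array(c["dist"],float)
    if "hand_eye" in c:
        o=obs or ctrl.get_obs(); T=np.eye(4); T[:3,:3]=R.from_euler('xyz',o["ee_rot"]).as_matrix() if len(o["ee_rot"])==3 else R.from_quat(o["ee_rot"]).as_matrix()
        T[:3,3]=o["ee_pos"]; H=T@np.array(c["hand_eye"]); P,Q=H[:3,3],H[:3,:3]
    else:
        P=np.array(c["position"]); Q=np.array(c["rotation"])
        if Q.shape!=(3,3): Q=R.from_euler('xyz',Q).as_matrix() if Q.size==3 else Q
    return K,d,P,Q@np.diag([1,-1,-1.])
def ray(name,uv,obs=None):
    K,d,P,Q=cam(name,obs); n=cv2.undistortPoints(np.array([[uv]],float),K,d)[0,0]
    return P,Q@np.array([n[0],n[1],1])
def atz(name,uv,z,obs=None):
    P,v=ray(name,uv,obs); return P+v*(z-P[2])/v[2]
def proj(name,X,obs=None):
    K,d,P,Q=cam(name,obs); X=np.atleast_2d(X)
    return cv2.projectPoints((X-P)@Q,np.zeros(3),np.zeros(3),K,d)[0][:,0]
def save(n,im): cv2.imwrite(f'pics/{n}.png',im[...,::-1])
E
cat > a.py <<'E'
from h import *
np.set_printoptions(precision=4,suppress=True)
print(ctrl.get_obs())
for c in ("top","side"):
    save(c+"0",grab_frame(c)); print(c,get_calibration(c))
    for t,z in (("pan_mouth",.05),("fine_rim",.054),("coarse_rim",.066),("holder",0),("fine_sieve",0),("coarse_sieve",0)):
        for r in tip_of(t,c)[:2]: print(t,np.round(r["uv"],1),round(r["score"],2),atz(c,r["uv"],z))
print(get_calibration("wrist"))
a=cv2.imread('pics/top0.png');b=cv2.imread('pics/side0.png')
E
python3 a.py
```

```text
pics
{'t': 0.0, 'q': array([-1.3563,  0.3812,  1.2983,  0.    ,  1.4636, -0.2153]), 'qvel': array([-0.0014,  0.0004,  0.0011,  0.0012,  0.0008, -0.0002]), 'effort': array([  0.0014, -44.8461, -23.1281,  -0.0001,   0.0047,   0.    ]), 'ee_pos': array([ 0.2291, -0.4997,  0.2387]), 'ee_rot': array([-3.1401, -0.0003,  0.4298]), 'wrist_force': array([-0.5464, -0.5569,  0.2346]), 'torque': array([ 0.0329, -0.0162, -0.0197]), 'grip_force': 0.0, 'opening': 0.08530044241580916}
top {'fov_y': 46.18570503644298, 'cx': 311.2595960066087, 'cy': 237.03955335613318, 'dist': array([-0.0994,  0.    ,  0.    ,  0.    ,  0.    ]), 'position': array([0.4959, 0.1495, 1.0557]), 'rotation': array([ 0.0597, -0.0199, -1.5613])}
pan_mouth [292.6 238.1] 0.87 [0.5539 0.1634 0.05  ]
fine_rim [197.4 256.6] 0.9 [0.5189 0.3324 0.054 ]
coarse_rim [406.4 275.7] 0.79 [ 0.4886 -0.0384  0.066 ]
holder [295.3 241.1] 0.86 [0.5512 0.1589 0.    ]
fine_sieve [203.3 259.2] 0.79 [0.5154 0.3311 0.    ]
coarse_sieve [398.  279.9] 0.89 [ 0.4801 -0.035   0.    ]
side {'fov_y': 50.40953917771653, 'cx': 316.07175471593433, 'cy': 235
[... 186 characters left out ...]
210.1] 0.79 [0.5228 0.3459 0.054 ]
coarse_rim [280.5 296.6] 0.91 [ 0.4892 -0.0375  0.066 ]
holder [305.9 273. ] 0.71 [0.5452 0.1503 0.    ]
fine_sieve [285.2 234.4] 0.62 [0.5186 0.3362 0.    ]
fine_sieve [228.2 308.3] 0.41 [ 0.4023  0.0489 -0.    ]
coarse_sieve [282.4 332.9] 0.64 [ 0.4886 -0.0368  0.    ]
coarse_sieve [223.8 263.3] 0.44 [ 0.3881  0.2181 -0.    ]
{'fov_y': 70.76254720454416, 'cx': 318.07562373077576, 'cy': 240.0335313925652, 'dist': array([-0.0317,  0.    ,  0.    ,  0.    ,  0.    ]), 'hand_eye': array([[ 0.0001,  0.9571,  0.2898,  0.0749],
       [ 1.    , -0.0001, -0.0001, -0.0005],
       [-0.    ,  0.2898, -0.9571, -0.1354],
       [ 0.    ,  0.    ,  0.    ,  1.    ]])}
```

View pics/top0.png

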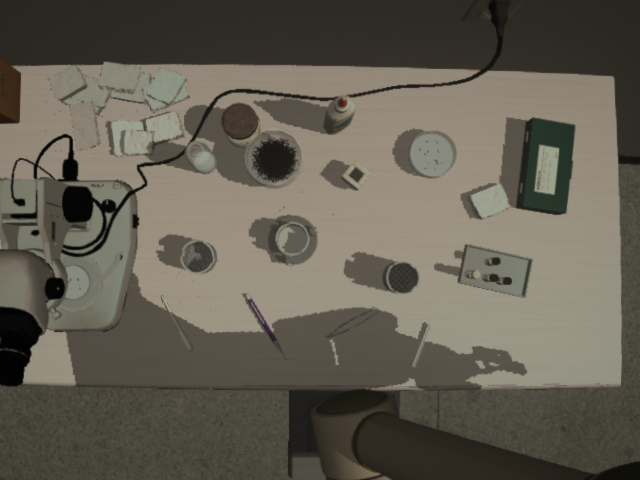

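View pics/side0.png

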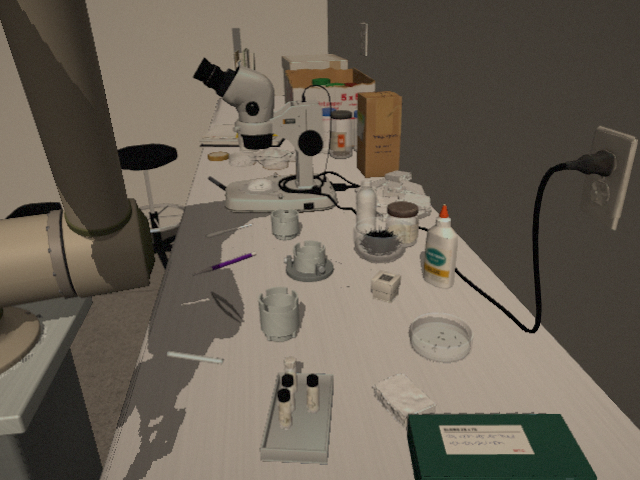

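Top view: the fine sieve is at (198,256), the coarse sieve at (401,277) and the pan at (293,238). The detections agree with the picture. The microscope stands left of the fine sieve, and the bowl (273,158) is behind the pan. I'll go above the coarse sieve first.

```bash
python3 -m inch '[{"offset":[0.95,-0.7,0.15],"angular":[0,0,0],"gripper":1},{"offset":[0.95,-0.7,0.15],"angular":[0,0,0],"gripper":1},{"offset":[0.95,-0.7,0.15],"angular":[0,0,0],"gripper":1},{"offset":[0.95,-0.7,0.15],"angular":[0,0,0],"gripper":1},{"offset":[0.95,-0.7,0.15],"angular":[0,0,0],"gripper":1},{"offset":[0.95,-0.7,0.15],"angular":[0,0,0],"gripper":1},{"offset":[0.95,-0.7,0.15],"angular":[0,0,0],"gripper":1},{"offset":[0.95,-0.7,0.15],"angular":[0,0,0],"gripper":1},{"offset":[0.95,-0.7,0.15],"angular":[0,0,0],"gripper":1},{"offset":[0.95,-0.7,0.15],"angular":[0,0,0],"gripper":1},{"offset":[0.95,-0.7,0.15],"angular":[0,0,0],"gripper":1},{"offset":[0.95,-0.7,0.15],"angular":[0,0,0],"gripper":1},{"offset":[0.95,-0.7,0.15],"angular":[0,0,0],"gripper":1},{"offset":[0.95,-0.7,0.15],"angular":[0,0,0],"gripper":1},{"offset":[0.95,-0.7,0.15],"angular":[0,0,0],"gripper":1},{"offset":[0.95,-0.7,0.15],"angular":[0,0,0],"gripper":1},{"offset":[0.95,-0.7,0.15],"angular":[0,0,0],"gripper":1},{"offset":[0.95,-0.7,0.15],"angular":[0,0,0],"gripper":1},{"offset":[0,0,0],"angular":[0,0,0],"gripper":1},{"offset":[0,0,0],"angular":[0,0,0],"gripper":1}]'
cat > look.py <<'E'
import sys
from h import *
np.set_printoptions(precision=4,suppress=True)
n,thing,z=sys.argv[1],sys.argv[2],float(sys.argv[3])
o=ctrl.get_obs(); im=grab_frame("wrist"); save(n,im); np.save(f'pics/{n}.npy',np.r_[o["ee_pos"],o["ee_rot"]])
print(o["t"],o["ee_pos"],o["ee_rot"],o["q"])
for r in tip_of(thing,"wrist")[:3]: print(np.round(r["uv"],1),round(r["score"],2),atz("wrist",r["uv"],z,o))
E
python3 look.py coarse1 coarse_rim .066
```

```text
t: 3.2
ee_pos: [0.4864, -0.0358, 0.1719]
ee_rot: [3.141, 0.0, 0.43]
wrist_force: [-0.6, -0.5, 0.3]
opening: 0.0859
grip_force: 0.0
3.2 [ 0.4864 -0.0358  0.1719] [3.1414 0.0001 0.4299] [-0.3168  0.3377  1.5778 -0.0003  1.2261  0.8242]
[315.5 239.8] 0.95 [ 0.4872 -0.0329  0.066 ]
```

```bash
python3 -m inch '[{"offset":[0.81,-0.86,0.07],"angular":[0,0,0],"gripper":1},{"offset":[0.81,-0.86,0.07],"angular":[0,0,0],"gripper":1},{"offset":[0.81,-0.86,0.07],"angular":[0,0,0],"gripper":1},{"offset":[0.81,-0.86,0.07],"angular":[0,0,0],"gripper":1},{"offset":[0.81,-0.86,0.07],"angular":[0,0,0],"gripper":1},{"offset":[0.81,-0.86,0.07],"angular":[0,0,0],"gripper":1},{"offset":[0.81,-0.86,0.07],"angular":[0,0,0],"gripper":1},{"offset":[0,0,0],"angular":[0,0,0],"gripper":1},{"offset":[0,0,0],"angular":[0,0,0],"gripper":1}]'
python3 look.py pan1 pan_mouth .05
cat > rect.py <<'E'
import sys
from h import *
# rectified top view on plane z, centre cx,cy, 5px/mm, x right, y up ; angle ticks
def rect(n,cx,cy,z,half=.040,s=300):
    a=np.load(f'pics/{n}.npy'); o=dict(ee_pos=a[:3],ee_rot=a[3:])
    g=np.linspace(-half,half,s); X,Y=np.meshgrid(cx+g,cy-g)
    m=proj("wrist",np.c_[X.ravel(),Y.ravel(),np.full(X.size,z)],o).astype(np.float32).reshape(s,s,2)
    im=cv2.remap(cv2.imread(f'pics/{n}.png'),m,None,cv2.INTER_CUBIC)
    k=s/2/half; c=(s/2,s/2)
    for r in (.027,.030): cv2.circle(im,(s//2,s//2),int(r*k),(0,0,255) if r>.028 else (0,255,0),1)
    for d in range(0,360,10):
        t=np.radians(d); e=np.array([np.cos(t),-np.sin(t)]); l=.003 if d%30 else .006
        cv2.line(im,tuple((s/2+e*.034*k).astype(int)),tuple((s/2+e*(.034+l)*k).astype(int)),(0,255,255) if d else (255,0,255),1)
    return im
E
python3 - <<'E'
from rect import *
cv2.imwrite('pics/m1.png',np.hstack([rect('coarse1',.4872,-.0329,.066,s=400),rect('pan1',.553,.161,.05,s=400)]))
E
```

```text
t: 4.42
ee_pos: [0.5526, 0.1594, 0.1596]
ee_rot: [3.141, 0.0, 0.429]
wrist_force: [0.4, -0.7, -0.5]
opening: 0.0851
grip_force: 0.0
4.425 [0.5526 0.1594 0.1596] [3.1414 0.0003 0.4291] [ 0.0753  0.4915  1.3547 -0.0003  1.2956  1.2171]
```

View pics/m1.png

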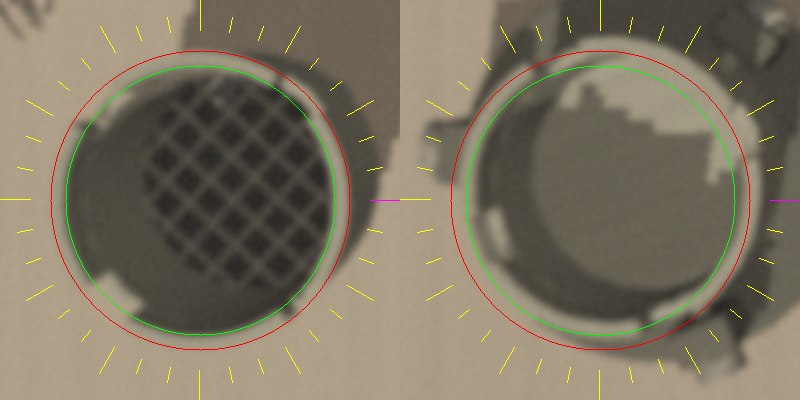

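```bash
cat > polar.py <<'E'
from h import *
from scipy.optimize import minimize
def load(n):
    a=np.load(f'pics/{n}.npy'); return cv2.imread(f'pics/{n}.png'),dict(ee_pos=a[:3],ee_rot=a[3:])
def pol(n,cx,cy,z0,rr,zz):
    """unwrap: rows given by (r,z) pairs, columns angle 0..360 in .5 deg"""
    im,o=load(n); th=np.radians(np.arange(0,360,.5)); T,Rr=np.meshgrid(th,rr); Z=np.tile(np.array(zz)[:,None],(1,len(th)))
    P=np.c_[(cx+Rr*np.cos(T)).ravel(),(cy+Rr*np.sin(T)).ravel(),Z.ravel()]
    m=proj("wrist",P,o).astype(np.float32).reshape(*T.shape,2)
    return cv2.remap(im,m,None,cv2.INTER_CUBIC)
def strip(n,cx,cy,z):
    # top: plane at rim from r=36 to 22, bottom: inner wall r=27 z rim..rim-16
    a=pol(n,cx,cy,z,np.linspace(.036,.022,56),np.full(56,z)); b=pol(n,cx,cy,z,np.full(64,.027),np.linspace(z,z-.016,64))
    c=pol(n,cx,cy,z,np.full(64,.030),np.linspace(z,z-.016,64))
    s=np.vstack([a,np.full((3,720,3),(0,0,255),np.uint8),b,np.full((3,720,3),(0,0,255),np.uint8),c])
    s=cv2.convertScaleAbs(s,alpha=1.5,beta=-40)
    for d in range(0,360,10): s[:(6 if d%30 else 14),d*2]=(0,255,255)
    return s
def centre(n,c0,z,w=.003):
    """centre maximizing edge contrast of rim annulus"""
    im,o=load(n); g=cv2.GaussianBlur(cv2.cvtColor(im,cv2.COLOR_BGR2GRAY),(0,0),1).astype(float); E=np.hypot(cv2.Sobel(g,6,1,0),cv2.Sobel(g,6,0,1)).astype(np.float32)
    th=np.radians(np.arange(0,360,3.)); best=[]
    for dx in np.arange(-w,w+1e-9,.0005):
        for dy in np.arange(-w,w+1e-9,.0005):
            P=np.vstack([np.c_[c0[0]+dx+r*np.cos(th),c0[1]+dy+r*np.sin(th),np.full(th.size,z)] for r in (.027,.030)])
            m=proj("wrist",P,o).astype(np.float32).reshape(1,-1,2)
            best.append((np.minimum(cv2.remap(E,m,None,1),60).mean(),c0[0]+dx,c0[1]+dy))
    return max(best)
E
python3 - <<'E'
from polar import *
a=centre('coarse1',(.4872,-.0329),.066); b=centre('pan1',(.554,.162),.05); print(a,b)
cv2.imwrite('pics/m2.png',np.vstack([strip('coarse1',*a[1:],.066),np.zeros((8,720,3),np.uint8),strip('pan1',*b[1:],.05)]))
E
```

```text
(np.float32(52.0371), np.float64(0.4877), np.float64(-0.0324)) (np.float32(56.837288), np.float64(0.5555), np.float64(0.165))
```

View pics/m2.png

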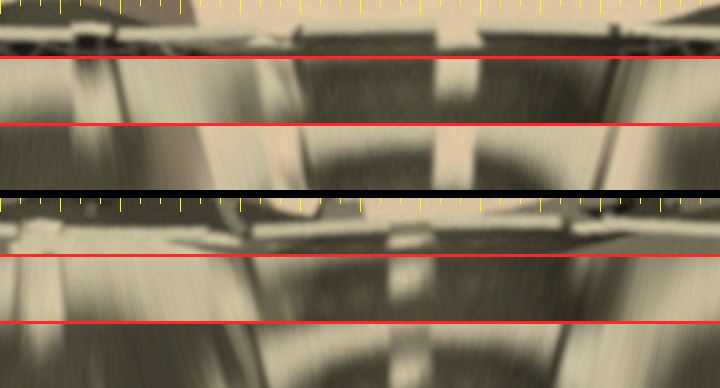

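Polar unwraps show the notches. On the coarse sieve they are at about 48° mod 90 (columns 434–481 and 72–115). On the pan they are at about 23.3° mod 90 (columns 389–434 and 20–63). Next I'll look at the fine sieve.

```bash
python3 -m inch '[{"offset":[0.23,-0.98,0],"angular":[0,0,0],"gripper":1},{"offset":[0.23,-0.98,0],"angular":[0,0,0],"gripper":1},{"offset":[0.23,-0.98,0],"angular":[0,0,0],"gripper":1},{"offset":[0.23,-0.98,0],"angular":[0,0,0],"gripper":1},{"offset":[0.23,-0.98,0],"angular":[0,0,0],"gripper":1},{"offset":[0.23,-0.98,0],"angular":[0,0,0],"gripper":1},{"offset":[0.23,-0.98,0],"angular":[0,0,0],"gripper":1},{"offset":[0,0,0],"angular":[0,0,0],"gripper":1},{"offset":[0,0,0],"angular":[0,0,0],"gripper":1}]'
python3 look.py fine1 fine_rim .054
python3 - <<'E'
from polar import *
from rect import rect
a=centre('fine1',(.519,.333),.054,.004); b=centre('pan1',(.555,.164),.05,.002); print(a,b)
s=np.vstack([strip('fine1',*a[1:],.054),strip('pan1',.5557,.164,.05)])
r=np.hstack([rect('fine1',*a[1:],.054,s=200),rect('pan1',.5557,.164,.05,s=200),rect('coarse1',.4877,-.0324,.066,s=200)])
r=cv2.copyMakeBorder(r,0,0,0,120,0)
cv2.imwrite('pics/m3.png',np.vstack([s,r]))
E
```

```text
t: 5.65
ee_pos: [0.5181, 0.3321, 0.1597]
ee_rot: [3.141, 0.0, 0.429]
wrist_force: [-0.1, -0.5, -0.1]
opening: 0.0854
grip_force: 0.0
5.65 [0.5181 0.3321 0.1597] [3.1413 0.0001 0.429 ] [ 0.378   0.5572  1.2327 -0.0003  1.3518  1.5198]
[321.1 240.9] 0.74 [0.52   0.3309 0.054 ]
(np.float32(49.719856), np.float64(0.5225), np.float64(0.333)) (np.float32(56.837704), np.float64(0.5555), np.float64(0.165))
```

View pics/m3.png

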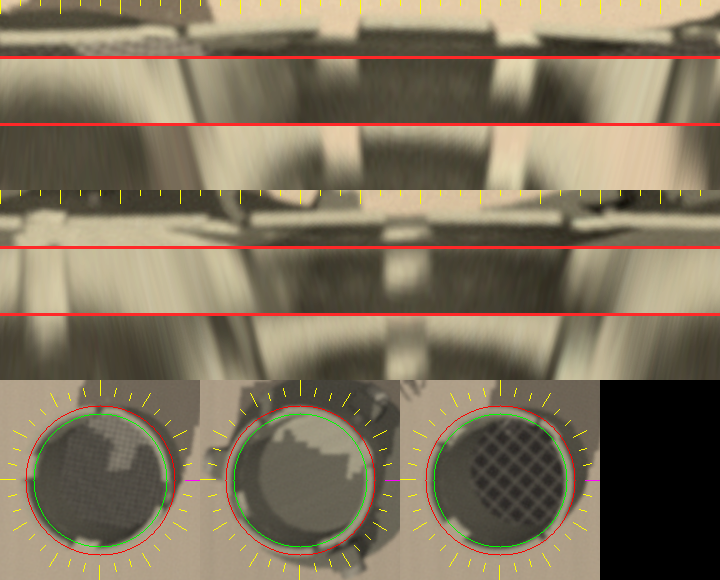

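```bash
python3 -m inch '[{"offset":[0.13,0.04,0.94],"angular":[0,0,0],"gripper":1},{"offset":[0,0,0.94],"angular":[0,0,0],"gripper":1},{"offset":[0,0,0.94],"angular":[0,0,0],"gripper":1},{"offset":[0,0,0.94],"angular":[0,0,0],"gripper":1},{"offset":[0,0,0.94],"angular":[0,0,0],"gripper":1},{"offset":[0,0,0.93],"angular":[0,0,0],"gripper":1},{"offset":[0,0,0],"angular":[0,0,0],"gripper":1},{"offset":[0,0,0],"angular":[0,0,0],"gripper":0},{"offset":[0,0,0],"angular":[0,0,0],"gripper":0},{"offset":[0,0,0],"angular":[0,0,0],"gripper":0},{"offset":[0,0,0],"angular":[0,0,0],"gripper":0},{"offset":[0,0,0],"angular":[0,0,0],"gripper":0},{"offset":[0,0,0],"angular":[0,0,0],"gripper":0}]' 40
python3 look.py fine2 fine_rim .054
```

```text
t: 7.38
ee_pos: [0.522, 0.3337, 0.0204]
ee_rot: [3.141, -0.003, 0.43]
wrist_force: [1.0, -0.8, 7.3]
opening: 0.0599
grip_force: 43.6
7.375 [0.522  0.3337 0.0204] [ 3.1413 -0.0028  0.4298] [ 0.3781  0.7206  1.3705 -0.0002  1.0476  1.5192]
[318.1 367.6] 0.85 [0.5185 0.3326 0.054 ]
[316.7 295.5] 0.49 [0.5441 0.3448 0.054 ]
```

```bash
python3 -m inch '[{"offset":[0,0,-0.8],"angular":[0,0,0],"gripper":0},{"offset":[0,0,-1],"angular":[0,0,0],"gripper":0},{"offset":[0,0,-1],"angular":[0,0,0],"gripper":0},{"offset":[0,0,0],"angular":[0,0,0],"gripper":0},{"offset":[0,0,0],"angular":[0,0,0],"gripper":0}]'
python3 look.py fine3 fine_rim .1235
python3 - <<'E'
from polar import *
from rect import rect
for n,c in (('fine2',(.5195,.3325)),('fine3',(.5195,.3325))):
    im,o=load(n); z=.054+o['ee_pos'][2]-.0204
    a=centre(n,c,z,.004); d=np.array(a[1:])-o['ee_pos'][:2]; y=o['ee_rot'][2]; print(z,a,'tool x,y',d@[np.cos(y),np.sin(y)],d@[np.sin(y),-np.cos(y)])
s=strip(n,*a[1:],z); r=np.hstack([rect('fine2',*a[1:],.054,s=300),rect('fine3',*a[1:],z,s=300)])
r=cv2.copyMakeBorder(r,0,0,0,120,0)
cv2.imwrite('pics/m4.png',np.vstack([s,r]))
E
```

```text
t: 8.1
ee_pos: [0.5208, 0.3333, 0.0881]
ee_rot: [-3.142, 0.001, 0.43]
wrist_force: [0.3, 1.0, -0.6]
opening: 0.0602
grip_force: 43.5
8.1 [0.5208 0.3333 0.0881] [-3.1415  0.0012  0.4297] [ 0.3782  0.6358  1.3113 -0.      1.1957  1.5192]
[316.2 367.3] 0.61 [0.5186 0.3335 0.1235]
0.0540147145155941 (np.float32(39.459507), np.float64(0.52), np.float64(0.3335)) tool x,y -0.0018783432877885757 -0.0006496128242060051
0.12165401777369536 (np.float32(40.013187), np.float64(0.519), np.float64(0.333)) tool x,y -0.0017331762455844435 -0.0004463916324485215
```

View pics/m4.png

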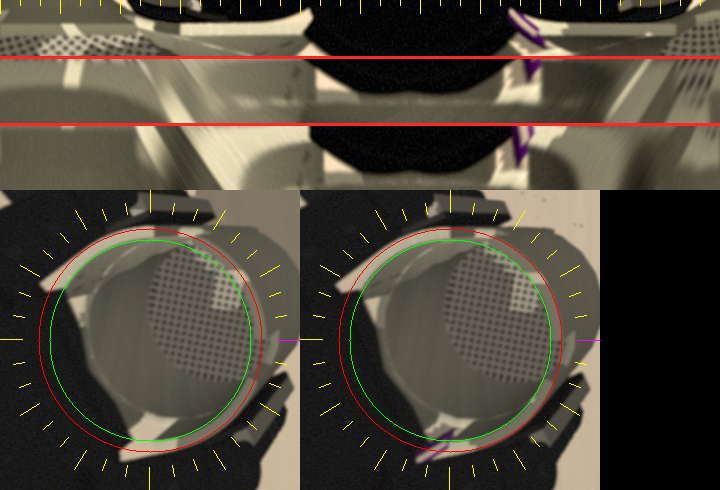

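The jaws hold the fine sieve (opening 59.9 mm). In the wrist view the gripper partly hides the sieve, whose rim centre lies within about 2 mm of the tool axis. The fine notches are at about 79°, so I'll turn by +34° and carry it to the pan.

```bash
python3 -m inch '[{"offset":[0,0,-0.1],"angular":[0,0,-0.855],"gripper":0},{"offset":[0,0,-0.1],"angular":[0,0,-0.855],"gripper":0},{"offset":[0,0,-0.1],"angular":[0,0,-0.855],"gripper":0},{"offset":[0,0,-0.1],"angular":[0,0,-0.855],"gripper":0},{"offset":[0,0,0],"angular":[0,0,0],"gripper":0},{"offset":[-0.724,0.667,0],"angular":[0,0,0],"gripper":0},{"offset":[-0.724,0.667,0],"angular":[0,0,0],"gripper":0},{"offset":[-0.724,0.667,0],"angular":[0,0,0],"gripper":0},{"offset":[-0.724,0.667,0],"angular":[0,0,0],"gripper":0},{"offset":[-0.724,0.667,0],"angular":[0,0,0],"gripper":0},{"offset":[-0.724,0.667,0],"angular":[0,0,0],"gripper":0},{"offset":[-0.724,0.667,0],"angular":[0,0,0],"gripper":0},{"offset":[0,0,0],"angular":[0,0,0],"gripper":0},{"offset":[0,0,0],"angular":[0,0,0],"gripper":0}]'
python3 - <<'E'
from h import *
np.set_printoptions(precision=4,suppress=True)
o=ctrl.get_obs(); z=.054+o['ee_pos'][2]-.0204
for c in ("top","side","wrist"):
    save('at_pan_'+c,grab_frame(c))
    for t,h in (("fine_rim",z),("fine_sieve",z-.054),("pan_mouth",.05),("holder",0)):
        for r in tip_of(t,c)[:1]: print(c,t,np.round(r["uv"],1),round(r["score"],2),atz(c,r["uv"],h,o))
E
```

```text
t: 9.95
ee_pos: [0.5552, 0.1652, 0.0985]
ee_rot: [-3.141, 0.0, 1.025]
wrist_force: [0.3, -0.8, -0.0]
opening: 0.0597
grip_force: 43.5
side fine_rim [308.5 207. ] 0.97 [0.5549 0.1543 0.1321]
side fine_sieve [312.  231.4] 0.91 [0.5611 0.1666 0.0781]
side holder [310.1 269.4] 0.68 [0.5547 0.1633 0.    ]
wrist fine_rim [317.2 369.8] 0.82 [0.5528 0.1616 0.1321]
wrist fine_sieve [317.2 296.9] 0.94 [0.5537 0.1634 0.0781]
```

```bash
python3 -m inch '[{"offset":[0,-0.02,0.9],"angular":[0,0,0],"gripper":0},{"offset":[0,0,0.16],"angular":[0,0,0],"gripper":0},{"offset":[0,0,0.16],"angular":[0,0,0],"gripper":0},{"offset":[0,0,0],"angular":[0,0,0],"gripper":0}]'; python3 -m inch '[{"offset":[0,0,0.1],"angular":[0,0,0],"gripper":0},{"offset":[0,0,0.1],"angular":[0,0,0],"gripper":0},{"offset":[0,0,0],"angular":[0,0,0],"gripper":0}]'
```

```text
t: 11.2
ee_pos: [0.5552, 0.165, 0.0686]
ee_rot: [3.141, -0.0, 1.027]
wrist_force: [0.1, -0.8, 0.1]
opening: 0.06
grip_force: 43.4
t: 11.58
ee_pos: [0.5549, 0.165, 0.0632]
ee_rot: [-3.141, 0.0, 1.027]
wrist_force: [-0.1, 0.1, -0.3]
opening: 0.0602
grip_force: 43.5
```

```bash
python3 -m inch '[{"offset":[0,0,0.1],"angular":[0,0,0],"gripper":0},{"offset":[0,0,0.1],"angular":[0,0,0],"gripper":0},{"offset":[0,0,0],"angular":[0,0,0],"gripper":0}]'; python3 -m inch '[{"offset":[0,0,0.06],"angular":[0,0,0],"gripper":0},{"offset":[0,0,0],"angular":[0,0,0],"gripper":0},{"offset":[0,0,0],"angular":[0,0,0],"gripper":0}]'
```

```text
t: 11.95
ee_pos: [0.5549, 0.1649, 0.0581]
ee_rot: [-3.141, 0.0, 1.027]
wrist_force: [-0.1, 0.5, -1.5]
opening: 0.0597
grip_force: 43.5
t: 12.32
ee_pos: [0.5551, 0.1649, 0.0568]
ee_rot: [3.142, 0.0, 1.027]
wrist_force: [1.0, -0.6, -0.1]
opening: 0.0603
grip_force: 43.5
```

Lugs dropped in without force: the skirt is 13 mm in at TCP z 0.0568, and 0.0564 is expected when seated. I'll release and rise to check.

```bash
python3 -m inch '[{"offset":[0,0,0],"angular":[0,0,0],"gripper":0.85},{"offset":[0,0,0],"angular":[0,0,0],"gripper":1},{"offset":[0,0,0],"angular":[0,0,0],"gripper":1},{"offset":[0,0,0],"angular":[0,0,0],"gripper":1},{"offset":[0,0,-0.4],"angular":[0,0,0],"gripper":1},{"offset":[0,0,-1],"angular":[0,0,0],"gripper":1},{"offset":[0,0,-1],"angular":[0,0,0],"gripper":1},{"offset":[0,0,-1],"angular":[0,0,0],"gripper":1},{"offset":[0,0,-1],"angular":[0,0,0],"gripper":1},{"offset":[0,0,-1],"angular":[0,0,0],"gripper":1},{"offset":[0,0,0],"angular":[0,0,0],"gripper":1},{"offset":[0,0,0],"angular":[0,0,0],"gripper":1}]'
python3 look.py seat1 fine_rim .09
python3 - <<'E'
from polar import *
from rect import rect
c=min([centre('seat1',(.555,.164),z,.003)+(z,) for z in (.088,.090,.092,.1)],key=lambda a:-a[0]); print(c)
c=centre('seat1',(.555,.164),.09,.003); print(c)
s=strip('seat1',*c[1:],.09); r=rect('seat1',*c[1:],.09,s=300)
im=grab_frame("side"); cv2.imwrite('pics/seat1_s.png',im[...,::-1])
k=cv2.resize(im[190:300,240:380,::-1],(420,330),interpolation=cv2.INTER_CUBIC)[:300]
cv2.imwrite('pics/m5.png',np.vstack([s,np.hstack([r,k])]))
for t,h in (("fine_rim",.09),("fine_sieve",.036)):
    for q in tip_of(t,"side")[:1]: print(t,q["uv"],atz("side",q["uv"],h))
E
```

```text
t: 13.82
ee_pos: [0.5546, 0.1649, 0.1911]
ee_rot: [-3.141, 0.001, 1.027]
wrist_force: [0.4, 0.1, -0.6]
opening: 0.0855
grip_force: 0.0
13.825 [0.5546 0.1649 0.1911] [-3.1407  0.0007  1.0267] [ 0.0845  0.4684  1.2964 -0.      1.3779  0.6286]
[318.1 248.2] 0.64 [0.5532 0.1623 0.09  ]
(np.float32(54.186516), np.float64(0.555), np.float64(0.1635), 0.088)
(np.float32(53.76699), np.float64(0.5555), np.float64(0.165))
fine_rim [309.6, 225.7] [0.55694997 0.16671693 0.09      ]
fine_sieve [308.4, 250.6] [0.55359935 0.17240068 0.036     ]
```

View pics/m5.png

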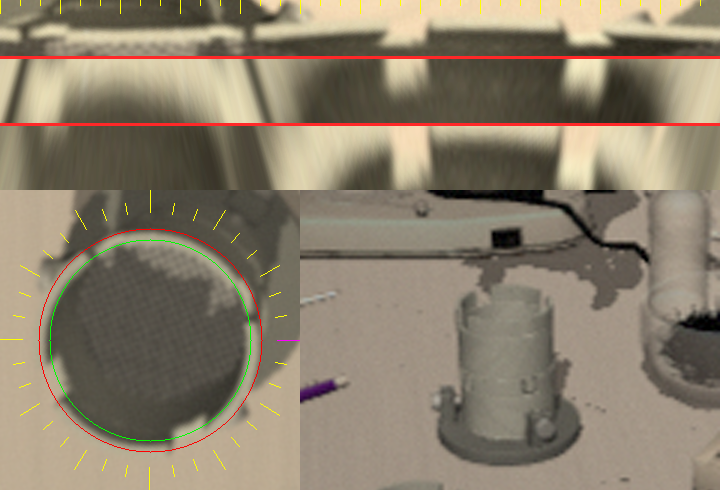

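The fine sieve sits flush on the pan, and its notches now read 203.5° and 293.5°, matching the pan's 23.5°. Now for the coarse sieve.

```bash
python3 -m inch '[{"offset":[-0.91,0.2,0.09],"angular":[0,0,0],"gripper":1},{"offset":[-0.91,0.2,0.09],"angular":[0,0,0],"gripper":1},{"offset":[-0.91,0.2,0.09],"angular":[0,0,0],"gripper":1},{"offset":[-0.91,0.2,0.09],"angular":[0,0,0],"gripper":1},{"offset":[-0.91,0.2,0.09],"angular":[0,0,0],"gripper":1},{"offset":[-0.91,0.2,0.09],"angular":[0,0,0],"gripper":1},{"offset":[-0.91,0.2,0.09],"angular":[0,0,0],"gripper":1},{"offset":[-0.91,0.2,0.09],"angular":[0,0,0],"gripper":1},{"offset":[-0.91,0.2,0.09],"angular":[0,0,0],"gripper":1},{"offset":[0,0,0],"angular":[0,0,0],"gripper":1},{"offset":[0,0,0],"angular":[0,0,0],"gripper":1}]'
python3 look.py coarse2 coarse_rim .066
python3 - <<'E'
from polar import *
print(centre('coarse2',(.4875,-.0325),.066,.003))
c=centre('coarse2',(.4875,-.0325),.066,.003)
im=cv2.imread('pics/coarse2.png'); cv2.imwrite('pics/m6.png',np.vstack([strip('coarse2',*c[1:],.066),cv2.resize(im,(720,400))[:400]]))
E
```

```text
t: 15.45
ee_pos: [0.4877, -0.0331, 0.1716]
ee_rot: [-3.141, -0.0, 1.027]
wrist_force: [0.1, 0.3, -0.4]
opening: 0.0853
grip_force: 0.0
15.45 [ 0.4877 -0.0331  0.1716] [-3.1415 -0.0002  1.0267] [-0.3107  0.3399  1.5753  0.0003  1.2264  0.2334]
[319.6 245.7] 0.64 [ 0.4876 -0.0358  0.066 ]
(np.float32(52.416355), np.float64(0.488), np.float64(-0.0315))
```

View pics/m6.png

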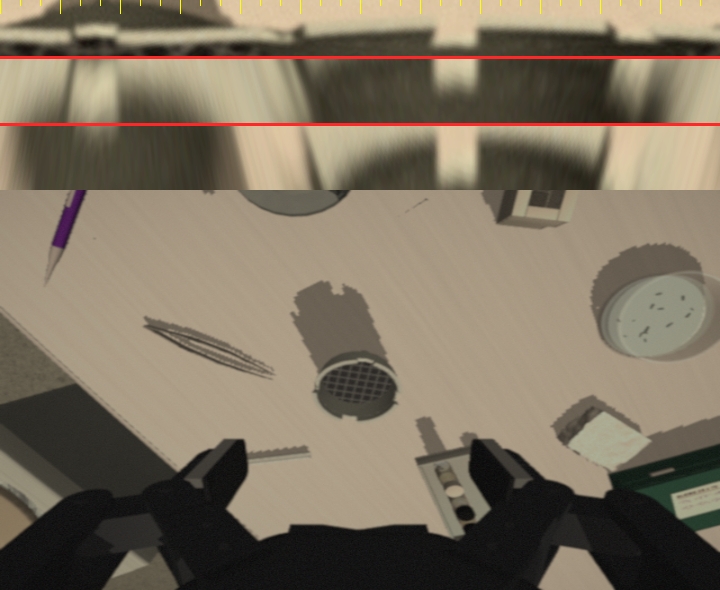

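Coarse notches read 228.5° and 48.2°, so 48.3° mod 90. The forceps' end lies just left of the left finger's path, at bench level, while the fingertips stop at about 26 mm, so it is clear. I'll grip high.

```bash
python3 -m inch '[{"offset":[0,0,0.9],"angular":[0,0,0],"gripper":1},{"offset":[0,0,0.9],"angular":[0,0,0],"gripper":1},{"offset":[0,0,0.9],"angular":[0,0,0],"gripper":1},{"offset":[0,0,0.9],"angular":[0,0,0],"gripper":1},{"offset":[0,0,0.9],"angular":[0,0,0],"gripper":1},{"offset":[0,0,0.88],"angular":[0,0,0],"gripper":1},{"offset":[0,0,0],"angular":[0,0,0],"gripper":1},{"offset":[0,0,0],"angular":[0,0,0],"gripper":0},{"offset":[0,0,0],"angular":[0,0,0],"gripper":0},{"offset":[0,0,0],"angular":[0,0,0],"gripper":0},{"offset":[0,0,0],"angular":[0,0,0],"gripper":0},{"offset":[0,0,0],"angular":[0,0,0],"gripper":0},{"offset":[0,0,0],"angular":[0,0,0],"gripper":0}]' 40
python3 look.py coarse3 coarse_rim .066
```

```text
t: 17.18
ee_pos: [0.4881, -0.0335, 0.0384]
ee_rot: [3.14, -0.001, 1.027]
wrist_force: [-0.6, 1.7, 5.4]
opening: 0.0595
grip_force: 42.4
17.175 [ 0.4881 -0.0335  0.0384] [ 3.1396 -0.0007  1.0267] [-0.3111  0.5325  1.7392  0.0003  0.8677  0.2327]
[318.9 352.6] 0.72 [ 0.4877 -0.0348  0.066 ]
```

```bash
python3 -m inch '[{"offset":[0,0,-0.8],"angular":[0,0,0],"gripper":0},{"offset":[0,0,-0.95],"angular":[0,0,0],"gripper":0},{"offset":[0,0,-0.95],"angular":[0,0,0],"gripper":0},{"offset":[0,0,-0.95],"angular":[0,0,0.827],"gripper":0},{"offset":[0,0,-0.95],"angular":[0,0,0.827],"gripper":0},{"offset":[0,0,0],"angular":[0,0,0.827],"gripper":0},{"offset":[0,0,0],"angular":[0,0,0],"gripper":0},{"offset":[0.827,-0.63,0],"angular":[0,0,0],"gripper":0},{"offset":[0.827,-0.63,0],"angular":[0,0,0],"gripper":0},{"offset":[0.827,-0.63,0],"angular":[0,0,0],"gripper":0},{"offset":[0.827,-0.63,0],"angular":[0,0,0],"gripper":0},{"offset":[0.827,-0.63,0],"angular":[0,0,0],"gripper":0},{"offset":[0.827,-0.63,0],"angular":[0,0,0],"gripper":0},{"offset":[0.827,-0.63,0],"angular":[0,0,0],"gripper":0},{"offset":[0.827,-0.63,0],"angular":[0,0,0],"gripper":0},{"offset":[0,0,0],"angular":[0,0,0],"gripper":0},{"offset":[0,0,0],"angular":[0,0,0],"gripper":0}]'
```

```text
t: 19.4
ee_pos: [0.5538, 0.163, 0.1519]
ee_rot: [-3.141, 0.001, 0.595]
wrist_force: [0.4, -0.6, -1.1]
opening: 0.0595
grip_force: 43.5
```

```bash
python3 -m inch '[{"offset":[0.04,0,0.6],"angular":[0,0,0],"gripper":0},{"offset":[0,0,0.16],"angular":[0,0,0],"gripper":0},{"offset":[0,0,0.16],"angular":[0,0,0],"gripper":0},{"offset":[0,0,0.1],"angular":[0,0,0],"gripper":0},{"offset":[0,0,0],"angular":[0,0,0],"gripper":0}]'; python3 -m inch '[{"offset":[0,0,0.1],"angular":[0,0,0],"gripper":0},{"offset":[0,0,0.1],"angular":[0,0,0],"gripper":0},{"offset":[0,0,0],"angular":[0,0,0],"gripper":0}]'
```

```text
t: 20.02
ee_pos: [0.555, 0.164, 0.1265]
ee_rot: [-3.142, 0.0, 0.594]
wrist_force: [0.2, 0.1, -0.3]
opening: 0.0591
grip_force: 43.5
t: 20.4
ee_pos: [0.5549, 0.164, 0.1214]
ee_rot: [-3.141, 0.0, 0.594]
wrist_force: [0.1, -0.6, -0.7]
opening: 0.0592
grip_force: 43.5
```

```bash
python3 -m inch '[{"offset":[0,0,0.1],"angular":[0,0,0],"gripper":0},{"offset":[0,0,0.1],"angular":[0,0,0],"gripper":0},{"offset":[0,0,0],"angular":[0,0,0],"gripper":0}]'; python3 -m inch '[{"offset":[0,0,0.05],"angular":[0,0,0],"gripper":0},{"offset":[0,0,0],"angular":[0,0,0],"gripper":0},{"offset":[0,0,0],"angular":[0,0,0],"gripper":0}]'
```

```text
t: 20.78
ee_pos: [0.5549, 0.164, 0.1163]
ee_rot: [-3.141, 0.0, 0.594]
wrist_force: [-0.0, 0.7, -1.1]
opening: 0.0595
grip_force: 43.5
t: 21.15
ee_pos: [0.555, 0.164, 0.1154]
ee_rot: [3.142, -0.0, 0.594]
wrist_force: [0.8, 0.5, -1.7]
opening: 0.0594
grip_force: 43.5
```

```bash
python3 -m inch '[{"offset":[0,0,0.04],"angular":[0,0,0],"gripper":0},{"offset":[0,0,0],"angular":[0,0,0],"gripper":0},{"offset":[0,0,0],"angular":[0,0,0],"gripper":0}]'; python3 -m inch '[{"offset":[0,0,0],"angular":[0,0,0],"gripper":0.85},{"offset":[0,0,0],"angular":[0,0,0],"gripper":1},{"offset":[0,0,0],"angular":[0,0,0],"gripper":1},{"offset":[0,0,0],"angular":[0,0,0],"gripper":1},{"offset":[0,0,-0.4],"angular":[0,0,0],"gripper":1},{"offset":[0,0,-1],"angular":[0,0,0],"gripper":1},{"offset":[0,0,-1],"angular":[0,0,0],"gripper":1},{"offset":[0,0,-1],"angular":[0,0,0],"gripper":1},{"offset":[0,0,-1],"angular":[0,0,0],"gripper":1},{"offset":[0,0,-1],"angular":[0,0,0],"gripper":1},{"offset":[0,0,0],"angular":[0,0,0],"gripper":1},{"offset":[0,0,0],"angular":[0,0,0],"gripper":1}]'
python3 look.py seat2 coarse_rim .142
python3 - <<'E'
from polar import *
from rect import rect
c=centre('seat2',(.5555,.164),.142,.003); print(c)
s=strip('seat2',*c[1:],.142); r=rect('seat2',*c[1:],.142,s=300)
im=grab_frame("side")
k=cv2.resize(im[170:300,240:380,::-1],(420,390),interpolation=cv2.INTER_CUBIC)
cv2.imwrite('pics/m7.png',np.vstack([s,np.hstack([cv2.copyMakeBorder(r,0,90,0,0,0),k])]))
X=np.array([[.555,.164,z] for z in (0,.05,.09,.142)]); print(proj("side",X))
E
```

```text
t: 21.52
ee_pos: [0.5551, 0.164, 0.1144]
ee_rot: [3.141, -0.0, 0.594]
wrist_force: [-0.4, 0.8, 0.7]
opening: 0.0591
grip_force: 43.5
t: 23.02
ee_pos: [0.5546, 0.164, 0.2486]
ee_rot: [-3.141, 0.001, 0.594]
wrist_force: [0.4, -0.2, -0.2]
opening: 0.0852
grip_force: 0.0
23.025 [0.5546 0.164  0.2486] [-3.141   0.001   0.5937] [ 0.0828  0.4255  1.1977 -0.      1.5196  1.06  ]
[319.7 244. ] 0.87 [0.5539 0.1624 0.142 ]
(np.float32(52.443745), np.float64(0.5559999999999999), np.float64(0.165))
[[310.19536595 269.21681109]
 [309.38933935 245.80908417]
 [308.71893588 226.34698004]
 [307.81111933 200.00280167]]
```

View pics/m7.png

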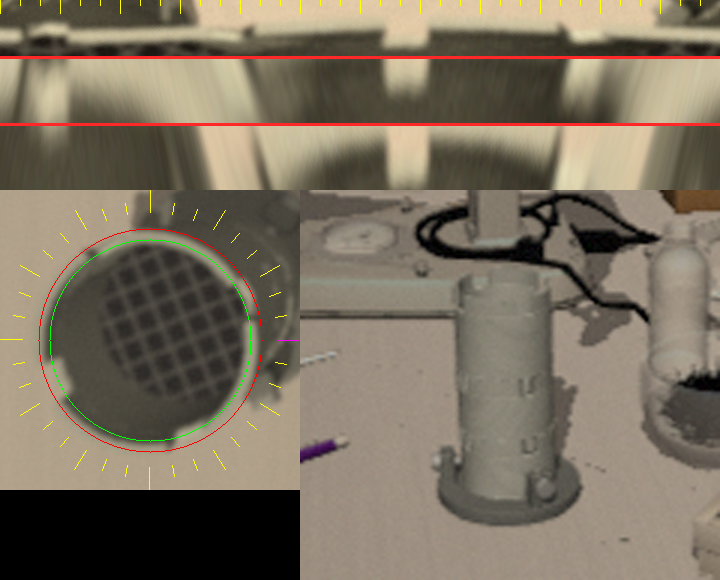

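The stack stands straight with no gaps at the joints. The coarse notches read about 203°, in line with the pan, and the rim is at the expected height (side view, row ~200). The robot is clear of everything, so I'm handing the job in.

```bash
python3 -c "
from bench import ctrl
print(ctrl.sign_off())"
```

```text
the job is handed in; nothing more can be done
None
```

The sieve set is built and handed in at about 23 s: fine sieve in the pan, coarse sieve in the fine one, both with lugs in the notches and fully down, and nothing else touched as far as the pictures and forces show.

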